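# Change over two board testers

## Robot

A 7-joint arm with a two-finger parallel gripper is mounted at the origin on a cart in front of the work surface, level with it; the furniture and walls round the work are solid. World frame = base frame: x ahead of the robot, y to its left, z up, the work surface at z = 0. Lengths are in m, angles in rad, forces in N, time in s.
With the tool pointing down it reaches from about 0.35 to 0.9 m from the base axis. Payload 19.9 kg.
Tool frame: the origin (TCP) lies at the very end of the fingers, on their centre line; the grasp point (between the pads) lies 19 mm behind it (arm.grip_depth is the distance from the TCP to the grasp point, in m); z points along the fingers, y is the direction in which the jaws open and shut (so a half turn about z gives the same grasp; the last joint's range is limited). The gripper opens to 85 mm and grips with 20 to 120 N. Pads are 22 mm wide; open, the fingers measure 114 mm over their backs; the gripper's body (76 mm by 85 mm) begins 54 mm behind the grasp point. The pads swing forward as they close: fully open they stand 13 mm farther back than shut.
Start: joints at [-1.216, 0.417, -0.01, 1.614, 0.005, 1.111, -0.053], TCP at [0.242, 0.576, 0.231] pointing down, gripper open.
Joint ranges: [-2.81, 2.81], [-0.39, 2.02], [-1.27, 1.25], [0.06, 2.57], [-1.19, 4.33], [0.19, 2], [-2.82, 2.82]. Speed limits (rad/s): [1.89, 1.89, 2.39, 2.39, 3.01, 3.01, 3.01].

## Interface

Orientations are given as a unit quaternion [x, y, z, w].
In Python, from rig import arm, viewer, spotter gives the robot as it stands.
- The arm moves only by the tool step_arm, never from a script. Its argument "commands" is a list that holds one entry, the list of rows, each a list of 7 numbers: the turn, a rotation vector about the tool's x, y, z in degrees, then the shift along the tool's x, y, z in m, then the opening in per cent of the stroke, from 0 (shut) to 100 (fully open). In form: [[[ax, ay, az, x, y, z, fingers], ...]]. A call has 1 to 5 rows; each row shifts and turns the pose as measured when the row begins, along the tool's axes as they then stand; what a row does not reach is not made up. A row lasts 1/12 s, in which the tool goes at most 41.7 mm and 7.16 degrees, less where a joint would pass 70% of its speed; a pose out of reach is approached as far as the arm can. A call with a gripper value outside its range is refused whole. The fingers move at their own pace and stop on an object; "force" is the grip in N (left out, the last holds). Time passes only in rows, so rows that do not move let the fingers close. It gives the time, the measured TCP pose, the force and the opening at its end, in the units of the state.
- arm.get_obs(): the state, without advancing time (a new reading comes with each control period).
- viewer.read_camera(name): name is "scene" or "top" or "wrist"; returns (picture, depth): 420x560x3 uint8, blue, green, red; 420x560 float32, m along the optical axis (not along the pixel's ray), 0 where there is no reading.
- viewer.camera_params(name): a dict with "vertical_fov" (degrees; the focal length in pixels is half the picture's height over the tangent of half this angle, whatever the lens; pixels are square), "cx", "cy" (the principal point, pixels), "dist_coeffs" ([k1, k2, p1, p2, k3] as OpenCV has them; the pictures are not rectified), "extrinsics" (4x4, takes a point from camera to world coordinates). Camera axes: x right, y down, z forward; pixel columns grow to the right and rows downward; lengths in m; the calibration is good to about 2 mm. A picture is of the moment at which its call begins: read the wrist's pose just before it. camera_params takes no time and is no camera call; for the wrist camera it gives the pose at the moment of the call.
- arm.finish_job(): hands the job in, once; it reports no verdict.
Trained networks look in the newest picture that a camera, given by its name, has taken for a name from the list of things; names that differ only in an ending like _2 or _b are one class to them, and where a whole thing is asked for, a point or a joint stands for the part that bears it (a point fixed in the world has none). Each returns a list of dicts, best first, with "p" (0 to 1); they miss things now and then, are a little off and sometimes report something else, mostly with a low value. They report only what shows in the picture. A call takes as long as a camera call.
- spotter.trace(camera, name): "mask" (420x560 bool, what is visible of it) and "rect" ([left, top, right, bottom] in pixels, round what is visible of it).
- spotter.pinpoint(camera, name): "uv" ([column, row] in pixels: a listed point, or the origin of a listed thing).
The state is a dict: "time": time; "q": joint angles; "joint_vel": joint speeds; "effort": joint torques, N m; "eef_pos": TCP position; "tcp_rot": TCP orientation; "wrist_force": force on the tool from outside, world axes, zero at the start; "torque": the same for the moment, N m; "gripper_width": finger opening in m.
Only numpy, scipy, OpenCV 4.12 (cv2) and the standard library are available. Lean on these libraries where they do the work, as an engineer would, in place of code of your own. Each camera call takes 0.05 s, during which the arm holds its last target.

## Task

Change over the two board testers: push the tray with the blue lip fully home under its test head, and only then hook a fingertip behind the orange lip of the other tray and draw that tray all the way out to its stop. Work gently with the fingertips alone: do not pinch the lips, do not touch the circuit boards on the trays, and leave the loose things on the bench where they are. Both trays must be left at rest so.

Things in the scene. Friction and masses are not known exactly. Their poses are not given: they have to be found in the camera images.
- orange_tester: board tester whose tray has the orange lip: grey base 190 (x) x 130 (y) mm, fixed to the bench, with two aluminium rails along its x axis (tops 26 mm above the bench) and a white test head bridging them at x = +12 to +68 mm, its top 68 mm above the bench. Origin: centre of the underside; its -x axis points to the front, roughly towards the robot, the way the tray comes out. The two testers are alike but for lip colour and board, and may stand either way round, left or right.
- orange_tray (a joint): sliding tray of the orange tester, in m: 0 = fully home against its back stop, 0.08 = drawn fully out to its front stop; grows along the tester's -x; starts home or up to 10 mm out. The tray is 150 x 90 mm, its floor 18 mm above the bench. It slides with about 2.5 N of friction, has no spring or catch, and stays where it is left.
- orange_lip (a point): middle of the top edge of the orange lip, 46 mm above the bench, moving with the tray; axes as the tester's. The lip is an upright plate 10 mm thick in x (5 mm before and behind this point), 90 mm wide in y, standing 28 mm above the tray floor. Behind it (+x) the floor is bare for 55 mm as a finger well, then come a rib 3.5 mm high and the board. When home the lip lies 55 mm before the tester's origin.
- orange_lip_face: front half (5 mm) of the orange lip, the side away from the board; fixed to the tray; its origin is that of the tester, moved with the tray
- orange_lip_back: rear half (5 mm) of the orange lip, the side that faces the board; fixed to the tray; its origin is that of the tester, moved with the tray
- orange_board: green controller board 50x70 mm, 10 mm high with its parts, fixed in the nest of the orange tray; origin: centre of its underside, 40.5 mm behind the tester's origin when the tray is home
- blue_tester: board tester whose tray has the blue lip: grey base 190 (x) x 130 (y) mm, fixed to the bench, with two aluminium rails along its x axis (tops 26 mm above the bench) and a white test head bridging them at x = +12 to +68 mm, its top 68 mm above the bench. Origin: centre of the underside; its -x axis points to the front, roughly towards the robot, the way the tray comes out. The two testers are alike but for lip colour and board, and may stand either way round, left or right.
- blue_tray (a joint): sliding tray of the blue tester, in m: 0 = fully home against its back stop, 0.08 = drawn fully out to its front stop; grows along the tester's -x; starts 55 to 78 mm out. The tray is 150 x 90 mm, its floor 18 mm above the bench. It slides with about 2.5 N of friction, has no spring or catch, and stays where it is left.
- blue_lip (a point): middle of the top edge of the blue lip, 46 mm above the bench, moving with the tray; axes as the tester's. The lip is an upright plate 10 mm thick in x (5 mm before and behind this point), 90 mm wide in y, standing 28 mm above the tray floor. Behind it (+x) the floor is bare for 55 mm as a finger well, then come a rib 3.5 mm high and the board. When home the lip lies 55 mm before the tester's origin.
- blue_lip_face: front half (5 mm) of the blue lip, the side away from the board; fixed to the tray; its origin is that of the tester, moved with the tray
- blue_lip_back: rear half (5 mm) of the blue lip, the side that faces the board; fixed to the tray; its origin is that of the tester, moved with the tray
- blue_board: green drive board 58x66 mm, 10 mm high with its parts, fixed in the nest of the blue tray; origin: centre of its underside, 40.5 mm behind the tester's origin when the tray is home
- loupe: loose black eye loupe, 34 mm across, 25 mm high, standing between the testers; a bystander; origin: centre of its underside
- heat_sink: loose finned aluminium heat sink 32x32x20 mm, standing between the testers; a bystander; origin: centre of its underside
- usb_stick: loose dark memory stick 17x52x8 mm, flat, standing between the testers; a bystander; origin: centre of its underside
- small_jar: loose amber jar with black cap, 21 mm across, 32 mm high, standing between the testers; a bystander; origin: centre of its underside

How it is judged:
By the outcome, as a careful person would: the job done as asked, in the order asked, and still so for the second after the job is handed in, with the robot touching nothing.
It also fails if it takes over 43 s, if anything falls off the work surface, if the arm or the gripper's body presses on something with over 40 N, if the wrist force passes 120 N, or if a joint passes its speed limit or range.

## Working session

There is one attempt and no reset: what is moved stays moved. The work goes in short steps, Python scripts to look and compute and a tool call to move; the robot and the scene stay as the last step left them, time stands still between calls to the robot, and variables do not carry over. Pictures are saved under pics/ and viewed, and the job is handed in when it is done.

Besides the shell and the picture viewer there is one more tool, called as name([rows], argument=value, ...), one row to a line, values as JSON. step_arm: Moves the arm, as the interface text tells. Its arguments: {"type":"object","properties":{"commands":{"type":"array","items":{"type":"array","items":{"type":"array","items":{"type":"number"}}}},"force":{"type":"number"}},"required":["commands"]}

```bash
mkdir -p pics; ls
cat > h.py <<'E'
import numpy as np,cv2
from rig import arm,viewer,spotter
def K(n):
    p=viewer.camera_params(n);f=210/np.tan(np.radians(p['vertical_fov']/2))
    return np.array([[f,0,p['cx']],[0,f,p['cy']],[0,0,1.]]),np.array(p['dist_coeffs'],float),np.array(p['extrinsics'])
def ray(n,uv):
    k,d,T=K(n);u=cv2.undistortPoints(np.array(uv,float).reshape(-1,1,2),k,d).reshape(-1,2)
    return T[:3,3],np.c_[u,np.ones(len(u))]@T[:3,:3].T
def atz(n,uv,z):
    o,r=ray(n,uv);s=(z-o[2])/r[:,2];return o+r*s[:,None]
def proj(n,P):
    k,d,T=K(n);Ti=np.linalg.inv(T)
    return cv2.projectPoints(np.array(P,float).reshape(-1,1,3),cv2.Rodrigues(Ti[:3,:3])[0],Ti[:3,3],k,d)[0].reshape(-1,2)
def cloud(n,mask,dep):
    v,u=np.nonzero(mask&(dep>0));o,r=ray(n,np.c_[u,v]);return o+r*dep[v,u][:,None]
E
python3 - <<'E'
from h import *
for n in('scene','top'):
    im,d=viewer.read_camera(n);cv2.imwrite(f'pics/{n}0.png',im);np.save(f'{n}d.npy',d);cv2.imwrite(f'{n}.png',im)
    for t in('orange_lip','blue_lip'):
        r=spotter.pinpoint(n,t)
        for x in r[:2]: print(n,t,x, atz(n,x['uv'],.046))
    for t in('orange_tester','blue_tester'):
        r=spotter.pinpoint(n,t)
        for x in r[:2]: print(n,t,x, atz(n,x['uv'],.0))
o=arm.get_obs();print(o)
E
```

```text
pics
scene orange_lip {'uv': [203.1, 162.7], 'p': 0.9} [[0.53051603 0.32976364 0.046     ]]
scene blue_lip {'uv': [337.8, 260.5], 'p': 0.9} [[ 0.48656592 -0.16343696  0.046     ]]
scene blue_lip {'uv': [200.6, 160.8], 'p': 0.36} [[0.53176191 0.34125329 0.046     ]]
scene orange_tester {'uv': [221.0, 165.6], 'p': 0.79} [[0.58300699 0.3127792  0.        ]]
scene orange_tester {'uv': [359.8, 243.8], 'p': 0.57} [[ 5.90834841e-01 -1.74239372e-01 -1.11022302e-16]]
scene blue_tester {'uv': [364.5, 240.4], 'p': 0.93} [[ 6.07763924e-01 -1.79047290e-01  1.11022302e-16]]
top orange_lip {'uv': [160.4, 222.0], 'p': 0.77} [[0.53080085 0.32794768 0.046     ]]
top blue_lip {'uv': [380.6, 236.1], 'p': 0.93} [[ 0.48635673 -0.16154892  0.046     ]]
top orange_tester {'uv': [164.7, 197.0], 'p': 0.97} [[0.59247665 0.32789834 0.        ]]
top orange_tester {'uv': [276.3, 208.8], 'p': 0.63} [[0.55811327 0.06919051 0.        ]]
top blue_tester {'uv': [384.1, 184.3], 'p': 0.74} [[ 0.60908348 -0.18440856  0.        ]]
{'time': 0.5, 'q': array([-1.21551918,  0.41744742, -0.01029658,  1.61362437,  0.00473223,
        1.11069779, -0.05303224]), 'joint_vel': array([ 0.00013915, -0.00127202, -0.00114266,  0.0003742 ,  0.00052325,
       -0.00036173,  0.0011239 ]), 'effort': array([-1.82474676e-03, -8.63671231e+01,  6.76454175e-01, -4.34974623e+01,
        1.92128902e-02,  2.35447660e-03,  5.44933698e-06]), 'eef_pos': array([0.24152513, 0.57641071, 0.23122025]), 'tcp_rot': array([ 1.97098528e-01,  9.80383682e-01, -8.04045766e-05,  2.12439914e-05]), 'wrist_force': array([-0.14230647,  0.47547051, -0.77453164]), 'torque': array([-0.02638399,  0.01706865,  0.02089563]), 'gripper_width': 0.08525590608985097}
```

View pics/scene0.png

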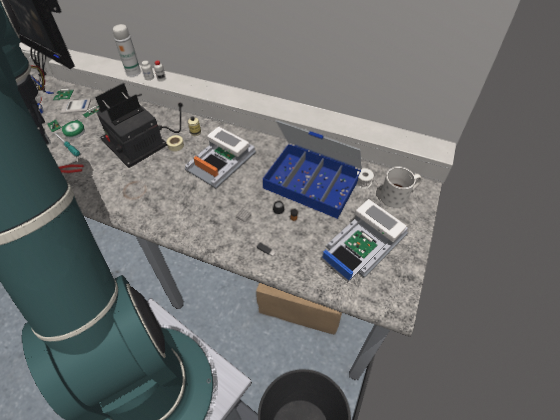

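View pics/top0.png

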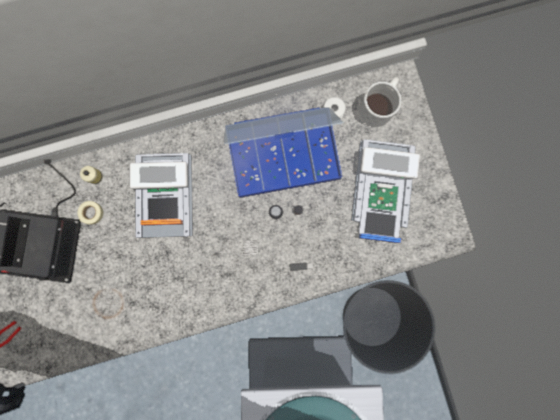

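Run:
```python
from h import *
im=cv2.imread('top.png');d=np.load('topd.npy')
hsv=cv2.cvtColor(im,cv2.COLOR_BGR2HSV)
P=cloud('top',d>0,d); v,u=np.nonzero(d>0)
print(np.mean(d>0))
for nm,lo,hi in(('orange',(5,130,80),(22,255,255)),('blue',(95,110,60),(125,255,255))):
    m=cv2.inRange(hsv,lo,hi)>0
    q=cloud('top',m,d);q=q[(q[:,2]>.04)&(q[:,2]<.055)]
    r=cv2.minAreaRect(q[:,:2].astype(np.float32));print(nm,len(q),r,q.mean(0))
for c in((.60,.328),(.61,-.18)):
    # head top
    q=P[(np.abs(P[:,2]-.068)<.006)&(np.hypot(P[:,0]-c[0],P[:,1]-c[1])<.15)]
    print('head',len(q),q.mean(0) if len(q) else 0,cv2.minAreaRect(q[:,:2].astype(np.float32)))
    q=P[(P[:,2]>.02)&(P[:,2]<.03)&(np.hypot(P[:,0]-c[0],P[:,1]-c[1])<.13)]
    print('rail',len(q),cv2.minAreaRect(q[:,:2].astype(np.float32)))
```

```text
0.9961181972789116
orange 165 ((0.5320405960083008, 0.32787024974823), (0.010168351233005524, 0.08823082596063614), 0.26769915223121643) [0.53143488 0.32860517 0.04588769]
blue 302 ((0.5768457055091858, -0.03975498676300049), (0.3770218789577484, 0.11565491557121277), 69.50594329833984) [ 0.53725651 -0.07139889  0.04517743]
head 1475 [0.64005367 0.33053558 0.06771207] ((0.6669682264328003, 0.33742624521255493), (0.14656952023506165, 0.1321791261434555), 14.473417282104492)
rail 1146 ((0.595451831817627, 0.32871371507644653), (0.19056172668933868, 0.12092522531747818), 0.3437768518924713)
head 1397 [ 0.65129266 -0.18612228  0.06749467] ((0.6863278150558472, -0.19292746484279633), (0.1256600022315979, 0.13264097273349762), 80.67993927001953)
rail 1603 ((0.6026536822319031, -0.1448022723197937), (0.19116263091564178, 0.2167349010705948), 81.4497299194336)
```

The scene view has the orange tester on the left at (222,155) and the blue one on the right at (365,240). In the top view the orange lip is at (161,222) with its tray home, and the blue lip is at (380,237) with its tray out. The loose things, at (276,211), (297,210) and (299,266), stand between the testers. Next I'll fit the blue tester's pose more exactly.

Run:
```python
from h import *
im=cv2.imread('top.png');d=np.load('topd.npy')
hsv=cv2.cvtColor(im,cv2.COLOR_BGR2HSV)
m=cv2.inRange(hsv,(95,110,60),(125,255,255))>0
q=cloud('top',m,d);s=(q[:,2]>.04)&(q[:,2]<.055)&(np.hypot(q[:,0]-.486,q[:,1]+.162)<.07);q=q[s]
print('bluelip',len(q),cv2.minAreaRect(q[:,:2].astype(np.float32)),q.mean(0))
P=cloud('top',d>0,d)
for nm,c,l,yaw in(('o',(.595,.3287),(.5314,.3286),0),('b',(.609,-.184),(.4864,-.1615),-9)):
    loc=lambda P,y:(P[:,:2]-np.array(c))@np.array([[np.cos(y),-np.sin(y)],[np.sin(y),np.cos(y)]])
    y=np.radians(yaw);L=loc(P,y)
    box=(np.abs(L[:,0])<.12)&(np.abs(L[:,1])<.08)
    h=P[box&(np.abs(P[:,2]-.068)<.005)];print(nm,'head',len(h),cv2.minAreaRect(h[:,:2].astype(np.float32)))
    h=P[box&(P[:,2]>.021)&(P[:,2]<.031)];print(nm,'rail',len(h),cv2.minAreaRect(h[:,:2].astype(np.float32)))
    h=P[box&(P[:,2]>.006)];print(nm,'all',len(h),cv2.minAreaRect(h[:,:2].astype(np.float32)))
for t in('loupe','heat_sink','usb_stick','small_jar'):
    viewer
    r=spotter.pinpoint('top',t)
    if r: print(t,r[0],atz('top',r[0]['uv'],0))
    r=spotter.pinpoint('scene',t)
    if r: print(t,r[0],atz('scene',r[0]['uv'],0))
```

```text
bluelip 168 ((0.483165442943573, -0.1607435941696167), (0.08748988807201385, 0.009584379382431507), 81.24943542480469) [ 0.48326507 -0.15950793  0.04572858]
o head 1355 ((0.6350134015083313, 0.32861605286598206), (0.05583571270108223, 0.12486285716295242), 0.06531306356191635)
o rail 983 ((0.595451831817627, 0.32871371507644653), (0.19056172668933868, 0.12092522531747818), 0.3437768518924713)
o all 10756 ((0.5983920693397522, 0.3254368305206299), (0.21894671022891998, 0.15339241921901703), 0.1475086808204651)
b head 1329 ((0.6491125226020813, -0.18693718314170837), (0.1255428045988083, 0.05649198219180107), 81.48345184326172)
b rail 1291 ((0.5980233550071716, -0.17951057851314545), (0.12114875018596649, 0.21557292342185974), 81.24226379394531)
b all 6745 ((0.6088423132896423, -0.18321610987186432), (0.15836003422737122, 0.23938407003879547), 81.01345825195312)
loupe {'uv': [275.1, 210.8], 'p': 0.49} [[0.55352161 0.07209666 0.        ]]
loupe {'uv': [280.5, 206.3], 'p': 0.64} [[0.56560158 0.06982353 0.        ]]
heat_sink {'uv': [250.8, 247.3], 'p': 0.57} [[0.4705087  0.13026022 0.        ]]
heat_sink {'uv': [243.9, 218.5], 'p': 0.72} [[ 4.70306258e-01  1.25587502e-01 -1.11022302e-16]]
usb_stick {'uv': [302.1, 266.7], 'p': 0.62} [[0.42286096 0.01338216 0.        ]]
usb_stick {'uv': [265.1, 251.8], 'p': 0.6} [[0.42099917 0.01222978 0.        ]]
small_jar {'uv': [378.7, 238.6], 'p': 0.63} [[ 0.48259989 -0.16596092  0.        ]]
small_jar {'uv': [292.1, 216.2], 'p': 0.47} [[0.55699141 0.0230768  0.        ]]
```

step_arm([
  [[0,0,-7,0,0,0,0],[0,0,-7,0,0,0,0],[0,0,0,-0.016,-0.0364,0,0],[0,0,0,-0.016,-0.0364,0,0],[0,0,0,-0.016,-0.0364,0,0]],
], force=20)

```text
time: 1.32
eef_pos: [0.2699, 0.4642, 0.2294]
tcp_rot: [0.065, 0.998, 0.0, -0.001]
wrist_force: [1.2, -0.2, 1.3]
gripper_width: 0.0254
```

step_arm([
  [[0,0,0,-0.016,-0.0364,0,0],[0,0,0,-0.016,-0.0364,0,0],[0,0,0,-0.016,-0.0364,0,0],[0,0,0,-0.016,-0.0364,0,0],[0,0,0,-0.016,-0.0364,0,0]],
])

```text
time: 1.73
eef_pos: [0.326, 0.2643, 0.229]
tcp_rot: [0.065, 0.998, 0.001, -0.001]
wrist_force: [2.7, 0.8, 0.2]
gripper_width: -0.0
```

step_arm([
  [[0,0,0,-0.016,-0.0364,0,0],[0,0,0,-0.016,-0.0364,0,0],[0,0,0,-0.016,-0.0364,0,0],[0,0,0,-0.016,-0.0364,0,0],[0,0,0,-0.016,-0.0364,0,0]],
])

```text
time: 2.15
eef_pos: [0.3822, 0.0639, 0.2295]
tcp_rot: [0.064, 0.998, 0.003, 0.001]
wrist_force: [1.5, 0.7, -0.1]
gripper_width: -0.0005
```

step_arm([
  [[0,0,0,-0.014,-0.035,0,0],[0,0,0,-0.014,-0.035,0,0],[0,0,0,-0.014,-0.035,0,0],[0,0,0,-0.014,-0.035,0,0],[0,0,0,-0.014,-0.035,0.0,0]],
])

```text
time: 2.57
eef_pos: [0.4296, -0.1291, 0.2304]
tcp_rot: [0.064, 0.998, 0.005, 0.003]
wrist_force: [0.9, 0.8, 0.7]
gripper_width: -0.0002
```

step_arm([
  [[0,0,1.2,-0.012,-0.031,0,0],[0,0,0,0,0,0.03,0],[0,0,0,0,0,0.03,0],[0,0,0,0,0,0.03,0],[0,0,0,0,0,0,0]],
])

```text
time: 2.98
eef_pos: [0.4408, -0.1728, 0.1397]
tcp_rot: [0.08, 0.997, 0.002, 0.008]
wrist_force: [-1.7, 0.1, -0.4]
gripper_width: -0.0001
```

Run:
```python
from h import *
o=arm.get_obs();print(o['time'],o['eef_pos'],o['tcp_rot'])
for n in('wrist','top'):
    im,d=viewer.read_camera(n);cv2.imwrite(f'pics/{n}1.png',im)
    for t in('blue_lip',):
        for x in spotter.pinpoint(n,t)[:2]: print(n,t,x, atz(n,x['uv'],.046))
    if n=='wrist':
        hsv=cv2.cvtColor(im,cv2.COLOR_BGR2HSV)
        m=cv2.inRange(hsv,(95,110,60),(125,255,255))>0
        q=cloud(n,m,d);q=q[(q[:,2]>.042)&(q[:,2]<.05)&(np.hypot(q[:,0]-.486,q[:,1]+.162)<.07)]
        if len(q): print(len(q),cv2.minAreaRect(q[:,:2].astype(np.float32)))
```

```text
2.9833 [ 0.44079823 -0.17282577  0.13972898] [0.0804203  0.99672941 0.00228668 0.0076049 ]
wrist blue_lip {'uv': [301.7, 259.0], 'p': 0.75} [[ 0.4889175  -0.16452175  0.046     ]]
955 ((0.48553624749183655, -0.1638924926519394), (0.0883629098534584, 0.01080479845404625), 81.14686584472656)
top blue_lip {'uv': [379.1, 236.5], 'p': 0.82} [[ 0.48555697 -0.15815743  0.046     ]]
```

View pics/wrist1.png

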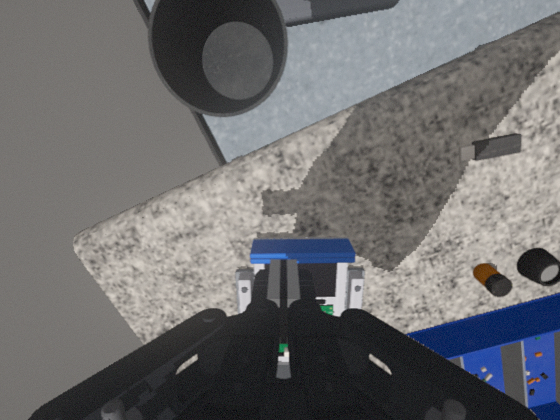

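The wrist view shows the blue lip at (302,250). The finger ends at about (285,262) lie in front of it and 17 mm to one side. I'll centre them, descend, then push.

step_arm([
  [[0,0.9,0,0,0.017,0,0],[0,0,0,0,0,0.03,0],[0,0,0,0,0,0.03,0],[0,0,0,0,0,0.03,0],[0,0,0,0,0,0.015,0]],
])

```text
time: 3.6
eef_pos: [0.4574, -0.1542, 0.0497]
tcp_rot: [0.078, 0.997, 0.004, 0.015]
wrist_force: [0.0, -0.1, -0.2]
gripper_width: 0.0003
```

step_arm([
  [[0,0,0,0,0,0,0]],
])

```text
time: 3.68
eef_pos: [0.4575, -0.1536, 0.049]
tcp_rot: [0.077, 0.997, 0.004, 0.014]
wrist_force: [-0.4, 0.4, -0.1]
gripper_width: 0.0001
```

```bash
cat >> h.py <<'E'
from scipy.spatial.transform import Rotation as Rn
def goal(pos,yaw):
    """tool x at angle 180+yaw, z down; returns rotvec deg and shift in tool frame"""
    o=arm.get_obs();R=Rn.from_quat(o['tcp_rot'])
    y=np.radians(180+yaw);x=np.array([np.cos(y),np.sin(y),0]);z=np.array([0,0,-1.]);G=Rn.from_matrix(np.c_[x,np.cross(z,x),z])
    print('t',o['time'],'pos',o['eef_pos'].round(4),'F',o['wrist_force'].round(1))
    print('rot',(R.inv()*G).as_rotvec(degrees=True).round(2),'shift',R.inv().apply(np.array(pos)-o['eef_pos']).round(4),'shift-after-rot',G.inv().apply(np.array(pos)-o['eef_pos']).round(4))
E
python3 -c "
from h import *
u=np.array([.9888,-.1495]);
goal([*(np.array([.5552,-.1727])-.016*u),.032],-8.6)
goal([*(np.array([.4852,-.1625])-.016*u),.032],-8.6)"
```

```text
t 3.6833 pos [ 0.4575 -0.1536  0.049 ] F [-0.4  0.4 -0.1]
rot [ 0.61  1.6  -0.24] shift [-0.083  -0.0041  0.0193] shift-after-rot [-0.0835 -0.0043  0.017 ]
t 3.6833 pos [ 0.4575 -0.1536  0.049 ] F [-0.4  0.4 -0.1]
rot [ 0.61  1.6  -0.24] shift [-0.0123 -0.0048  0.0173] shift-after-rot [-0.0127 -0.0047  0.017 ]
```

step_arm([
  [[0.6,1.6,-0.2,0.012,-0.005,0,0],[0,0,0,0,0,0.008,0],[0,0,0,0,0,0.008,0],[0,0,0,0,0,0,0]],
])

```text
time: 4.02
eef_pos: [0.447, -0.157, 0.037]
tcp_rot: [0.074, 0.997, -0.0, 0.002]
wrist_force: [-0.0, 0.2, 0.4]
gripper_width: -0.0001
```

```bash
python3 -c "
from h import *
u=np.array([.9888,-.1495]);
goal([*(np.array([.5552,-.1727])-.016*u),.032],-8.6)
goal([*(np.array([.4852,-.1625])-.016*u),.032],-8.6)"
```

```text
t 4.0167 pos [ 0.447 -0.157  0.037] F [-0.   0.2  0.4]
rot [0.   0.25 0.08] shift [-0.0933  0.0005  0.0054] shift-after-rot [-0.0934  0.0006  0.005 ]
t 4.0167 pos [ 0.447 -0.157  0.037] F [-0.   0.2  0.4]
rot [0.   0.25 0.08] shift [-0.0226  0.0002  0.0051] shift-after-rot [-0.0226  0.0003  0.005 ]
```

step_arm([
  [[0,0.2,0,-0.008,0,0.004,0],[0,0,0,-0.008,0,0,0],[0,0,0,-0.008,0,0,0],[0,0,0,-0.008,0,0,0],[0,0,0,-0.008,0,0,0]],
])

```text
time: 4.43
eef_pos: [0.4898, -0.1633, 0.034]
tcp_rot: [0.074, 0.997, 0.0, 0.0]
wrist_force: [-3.3, 0.1, 0.5]
gripper_width: 0.0
```

step_arm([
  [[0,0,0,-0.008,0,0,0],[0,0,0,-0.008,0,0,0],[0,0,0,-0.008,0,0,0]],
])

```text
time: 4.68
eef_pos: [0.5162, -0.1674, 0.034]
tcp_rot: [0.074, 0.997, 0.0, 0.0]
wrist_force: [-3.4, 0.0, 1.6]
gripper_width: 0.0002
```

```bash
python3 -c "
from h import *
u=np.array([.9888,-.1495]);
goal([*(np.array([.5552,-.1727])-.016*u),.032],-8.6)"
```

```text
t 4.6833 pos [ 0.5162 -0.1674  0.034 ] F [-3.4  0.   1.6]
rot [0.04 0.01 0.07] shift [-0.0233  0.0005  0.002 ] shift-after-rot [-0.0233  0.0005  0.002 ]
```

step_arm([
  [[0,0,0,-0.007,0,0,0],[0,0,0,-0.005,0,0,0],[0,0,0,-0.003,0,0,0],[0,0,0,-0.002,0,0,0]],
])

```text
time: 5.02
eef_pos: [0.5363, -0.1705, 0.0339]
tcp_rot: [0.074, 0.997, 0.0, 0.0]
wrist_force: [-3.8, -0.6, 1.8]
gripper_width: 0.0001
```

step_arm([
  [[0,0,0,-0.002,0,0,0],[0,0,0,-0.002,0,0,0]],
])

```text
time: 5.18
eef_pos: [0.5405, -0.1711, 0.0339]
tcp_rot: [0.074, 0.997, 0.0, 0.0]
wrist_force: [-13.3, 0.8, 5.2]
gripper_width: -0.0002
```

step_arm([
  [[0,0,0,-0.002,0,0,0],[0,0,0,-0.001,0,0,0]],
])

```text
time: 5.35
eef_pos: [0.5403, -0.1711, 0.0335]
tcp_rot: [0.075, 0.997, 0.001, -0.003]
wrist_force: [-7.2, 1.8, 5.2]
gripper_width: 0.0004
```

step_arm([
  [[0,0,0,-0.002,0,0,0],[0,0,0,-0.002,0,0,0]],
])

```text
time: 5.52
eef_pos: [0.5403, -0.1711, 0.033]
tcp_rot: [0.075, 0.997, 0.002, -0.007]
wrist_force: [-17.4, 3.8, 14.2]
gripper_width: 0.0003
```

step_arm([
  [[0,0,0,0.015,0,0,0],[0,0,0,0.03,0,0,0]],
])

```text
time: 5.68
eef_pos: [0.4988, -0.1646, 0.0338]
tcp_rot: [0.074, 0.997, 0.002, -0.005]
wrist_force: [0.1, -1.0, 0.3]
gripper_width: -0.0003
```

Run:
```python
from h import *
im,d=viewer.read_camera('top');cv2.imwrite('pics/top2.png',im)
hsv=cv2.cvtColor(im,cv2.COLOR_BGR2HSV)
m=cv2.inRange(hsv,(95,110,60),(125,255,255))>0
q=cloud('top',m,d);q=q[(q[:,2]>.04)&(q[:,2]<.052)&(np.hypot(q[:,0]-.555,q[:,1]+.172)<.07)]
if len(q): print('blue',len(q),cv2.minAreaRect(q[:,:2].astype(np.float32)))
goal([.45,-.16,.15],0)
```

```text
blue 63 ((0.5599355697631836, -0.14454017579555511), (0.03316016495227814, 0.009888047352433205), 81.7654800415039)
t 5.7333 pos [ 0.4919 -0.1639  0.0332] F [-1.6 -3.7 -1.2]
rot [ 0.3  -0.9  -8.64] shift [ 0.0439 -0.002  -0.1162] shift-after-rot [ 0.0419  0.0039 -0.1168]
```

step_arm([
  [[0.3,-0.9,0,0.015,0,-0.03,0],[0,0,-4.3,0,0,-0.035,0],[0,0,-4.3,0,0,-0.035,0],[0,0,0,0,0,-0.035,0],[0,0,0,0,0.01,-0.02,0]],
])

```text
time: 6.15
eef_pos: [0.4714, -0.1522, 0.1883]
tcp_rot: [-0.001, 1.0, -0.001, -0.006]
wrist_force: [1.3, -0.5, -0.3]
gripper_width: -0.0001
```

```bash
python3 -c "
from h import *
goal([.562,.3286,.16],.2)"
```

```text
t 6.15 pos [ 0.4714 -0.1522  0.1883] F [ 1.3 -0.5 -0.3]
rot [-0.08 -0.71 -0.05] shift [-0.0922  0.4806  0.0265] shift-after-rot [-0.0923  0.4805  0.0283]
```

step_arm([
  [[0,-0.7,0,-0.005,0.036,0,0],[0,0,0,-0.005,0.036,0,0],[0,0,0,-0.005,0.036,0,0],[0,0,0,-0.005,0.036,0,0],[0,0,0,-0.005,0.036,0,0]],
])

```text
time: 6.57
eef_pos: [0.4998, 0.0285, 0.1966]
tcp_rot: [0.005, 1.0, -0.0, 0.008]
wrist_force: [1.5, -0.8, -0.1]
gripper_width: 0.0
```

step_arm([
  [[0,0,0,-0.005,0.036,0,0],[0,0,0,-0.005,0.036,0,0],[0,0,0,-0.005,0.036,0,0],[0,0,0,-0.005,0.036,0,0],[0,0,0,-0.005,0.036,0,0]],
])

```text
time: 6.98
eef_pos: [0.5267, 0.2188, 0.1995]
tcp_rot: [0.005, 1.0, 0.002, 0.011]
wrist_force: [1.3, -0.1, 0.9]
gripper_width: -0.0001
```

step_arm([
  [[0,0,0,-0.005,0.036,0,0],[0,0,0,-0.005,0.03,0,0],[0,0,0,0,0.01,0,0],[0,0,0,0,0,0,0]],
])

```text
time: 7.32
eef_pos: [0.5361, 0.3083, 0.1999]
tcp_rot: [0.0, 1.0, 0.004, 0.011]
wrist_force: [-0.6, 0.8, 0.2]
gripper_width: -0.0
```

Run:
```python
from h import *
goal([.562,.3286,.06],.2)
goal([.562,.3286,.06],.2)
for n in('wrist','top'):
    im,d=viewer.read_camera(n);cv2.imwrite(f'pics/{n}3.png',im)
    for x in spotter.pinpoint(n,'orange_lip')[:1]: print(n,x, atz(n,x['uv'],.046))
    hsv=cv2.cvtColor(im,cv2.COLOR_BGR2HSV)
    for nm,lo,hi,c in(('orange',(5,130,80),(22,255,255),(.531,.3286)),('blue',(95,110,60),(125,255,255),(.555,-.172))):
        m=cv2.inRange(hsv,lo,hi)>0
        q=cloud(n,m,d)
        q=q[(q[:,2]>.04)&(q[:,2]<.052)&(np.hypot(q[:,0]-c[0],q[:,1]-c[1])<.07)]
        if len(q): print(n,nm,len(q),cv2.minAreaRect(q[:,:2].astype(np.float32)))
```

```text
t 7.3167 pos [0.5361 0.3083 0.1999] F [-0.6  0.8  0.2]
rot [ 0.47  1.28 -0.2 ] shift [-0.0228  0.0192  0.1406] shift-after-rot [-0.026   0.0202  0.1399]
t 7.3167 pos [0.5361 0.3083 0.1999] F [-0.6  0.8  0.2]
rot [ 0.47  1.28 -0.2 ] shift [-0.0228  0.0192  0.1406] shift-after-rot [-0.026   0.0202  0.1399]
wrist {'uv': [300.3, 186.3], 'p': 0.95} [[0.53166577 0.32299015 0.046     ]]
wrist orange 949 ((0.5327010154724121, 0.3243882358074188), (0.010483687743544579, 0.0878194123506546), 0.3615243136882782)
top {'uv': [160.5, 224.1], 'p': 0.62} [[0.52610871 0.32774404 0.046     ]]
top orange 87 ((0.5323977470397949, 0.30539846420288086), (0.04295647516846657, 0.009251604788005352), 88.5794906616211)
top blue 166 ((0.5558057427406311, -0.17082445323467255), (0.08587246388196945, 0.010378795675933361), 81.38279724121094)
```

step_arm([
  [[0.5,1.3,-0.2,-0.026,0.019,0,0],[0,0,0,0,0,0.03,0],[0,0,0,0,0,0.03,0],[0,0,0,0,0,0.02,0],[0,0,0,0,0,0,0]],
])

```text
time: 7.93
eef_pos: [0.5675, 0.3156, 0.1226]
tcp_rot: [0.006, 1.0, 0.0, 0.002]
wrist_force: [-0.3, -0.0, -0.4]
gripper_width: -0.0001
```

```bash
python3 -c "
from h import *
goal([.562,.327,.06],.2)"
```

```text
t 7.9333 pos [0.5675 0.3156 0.1226] F [-0.3 -0.  -0.4]
rot [ 0.05  0.26 -0.84] shift [0.0059 0.0113 0.0625] shift-after-rot [0.0055 0.0114 0.0626]
```

View pics/wrist3.png

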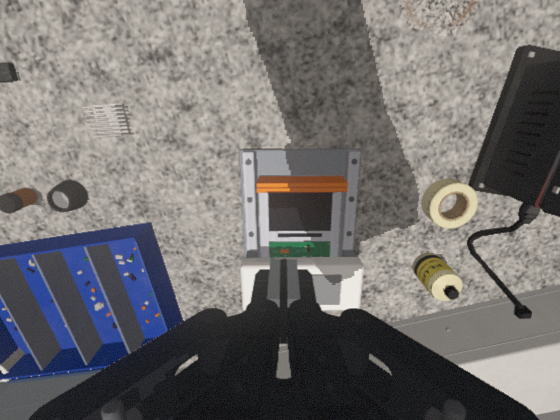

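View pics/top3.png

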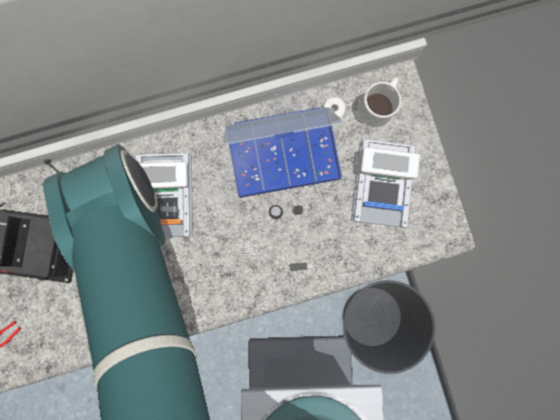

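The top view shows the blue tray home, its lip at (383,206). The wrist view shows the orange lip at (302,186) with the open well behind it, the rib at row 236 and the board at row 248. I'll descend in stages.

step_arm([
  [[0,0.3,-0.8,0.005,0.011,0,0],[0,0,0,0,0,0.025,0],[0,0,0,0,0,0.025,0],[0,0,0,0,0,0.007,0],[0,0,0,0,0,0,0]],
])

```text
time: 8.35
eef_pos: [0.5649, 0.3262, 0.0711]
tcp_rot: [-0.0, 1.0, 0.002, 0.002]
wrist_force: [0.2, 0.1, 1.0]
gripper_width: 0.0001
```

Run:
```python
from h import *
goal([.560,.327,.027],.2)
im,d=viewer.read_camera('wrist');cv2.imwrite('pics/wrist4.png',im)
```

```text
t 8.35 pos [0.5649 0.3262 0.0711] F [0.2 0.1 1. ]
rot [ 0.24  0.2  -0.17] shift [0.005  0.0006 0.0441] shift-after-rot [0.0049 0.0008 0.0441]
```

View pics/wrist4.png

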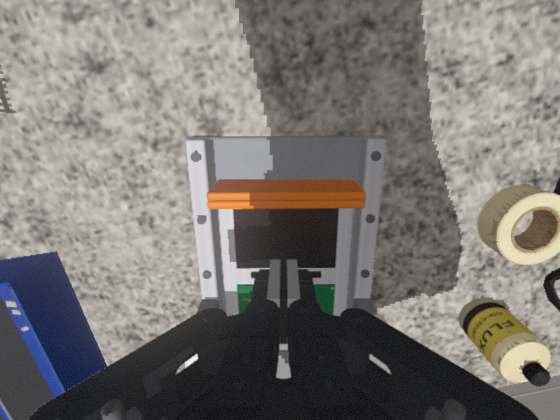

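step_arm([
  [[0.2,0.2,-0.2,0.005,0,0,0],[0,0,0,0,0,0.016,0],[0,0,0,0,0,0.015,0],[0,0,0,0,0,0.008,0],[0,0,0,0,0,0,0]],
])

```text
time: 8.82
eef_pos: [0.5621, 0.3286, 0.0388]
tcp_rot: [-0.003, 1.0, 0.003, 0.003]
wrist_force: [-1.2, 0.4, -1.0]
gripper_width: 0.0002
```

Run:
```python
from h import *
goal([.548,.327,.03],.2)
goal([.595-.135+.016,.327,.03],.2)
im,d=viewer.read_camera('wrist');cv2.imwrite('pics/wrist5.png',im)
```

```text
t 8.8167 pos [0.5621 0.3286 0.0388] F [-1.2  0.4 -1. ]
rot [0.33 0.4  0.1 ] shift [ 0.0141 -0.0016  0.0087] shift-after-rot [ 0.0141 -0.0015  0.0088]
t 8.8167 pos [0.5621 0.3286 0.0388] F [-1.2  0.4 -1. ]
rot [0.33 0.4  0.1 ] shift [ 0.0861 -0.0012  0.0082] shift-after-rot [ 0.0861 -0.0013  0.0088]
```

View pics/wrist5.png

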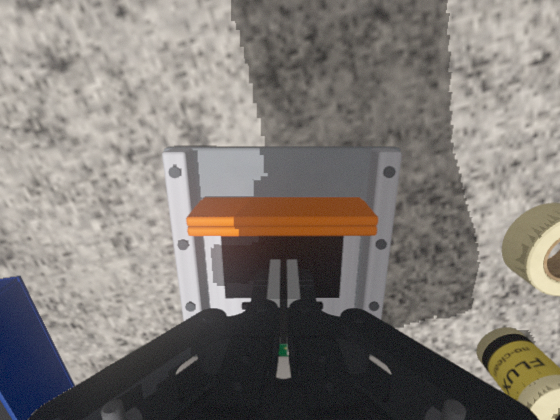

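The fingertips are in the well, ending at about (284,262), behind the orange lip at row 230 and clear of the board. I'll go a little lower and then draw.

step_arm([
  [[0.3,0.4,0,0,-0.001,0.007,0],[0,0,0,0.006,0,0.001,0],[0,0,0,0.006,0,0,0],[0,0,0,0.006,0,0,0]],
])

```text
time: 9.2
eef_pos: [0.5449, 0.3274, 0.0324]
tcp_rot: [-0.002, 1.0, 0.0, 0.001]
wrist_force: [2.7, -0.4, -2.6]
gripper_width: 0.0001
```

step_arm([
  [[0,0,0,0.007,0,0,0],[0,0,0,0.008,0,0,0],[0,0,0,0.008,0,0,0]],
])

```text
time: 9.45
eef_pos: [0.5204, 0.3273, 0.033]
tcp_rot: [-0.002, 1.0, 0.001, 0.002]
wrist_force: [3.2, -0.3, -1.6]
gripper_width: -0.0002
```

```bash
python3 -c "
from h import *
goal([.595-.135+.016,.327,.03],.2)"
```

```text
t 9.45 pos [0.5204 0.3273 0.033 ] F [ 3.2 -0.3 -1.6]
rot [0.09 0.23 0.02] shift [ 0.0444 -0.0001  0.0028] shift-after-rot [ 0.0444 -0.0001  0.003 ]
```

step_arm([
  [[0,0.2,0,0.008,0,0.001,0],[0,0,0,0.008,0,0,0],[0,0,0,0.008,0,0,0],[0,0,0,0.007,0,0,0],[0,0,0,0.004,0,0,0]],
])

```text
time: 9.87
eef_pos: [0.4805, 0.3273, 0.0325]
tcp_rot: [-0.002, 1.0, 0.001, 0.0]
wrist_force: [2.6, -0.9, -2.4]
gripper_width: -0.0
```

step_arm([
  [[0,0,0,0.003,0,0,0],[0,0,0,0.002,0,0,0],[0,0,0,0.002,0,0,0]],
])

```text
time: 10.12
eef_pos: [0.4765, 0.3272, 0.0332]
tcp_rot: [-0.002, 1.0, 0.002, 0.005]
wrist_force: [19.7, 1.4, -13.3]
gripper_width: 0.0
```

step_arm([
  [[0,0,0,0.002,0,0,0],[0,0,0,0.002,0,0,0]],
])

```text
time: 10.28
eef_pos: [0.4766, 0.327, 0.0337]
tcp_rot: [-0.001, 1.0, 0.003, 0.009]
wrist_force: [14.8, 1.8, -11.8]
gripper_width: 0.0002
```

step_arm([
  [[0,0,0,-0.006,0,0,0],[0,0,0,-0.005,0,0,0]],
])

```text
time: 10.45
eef_pos: [0.4874, 0.3273, 0.0339]
tcp_rot: [-0.001, 1.0, 0.003, 0.009]
wrist_force: [-0.1, -0.2, -0.1]
gripper_width: -0.0007
```

```bash
python3 -c "
from h import *
goal([.487,.327,.08],.2)"
```

```text
t 10.45 pos [0.4874 0.3273 0.0339] F [-0.1 -0.2 -0.1]
rot [ 0.32  0.99 -0.09] shift [-0.0004 -0.0001 -0.0461] shift-after-rot [ 0.0004 -0.0003 -0.0461]
```

step_arm([
  [[0,0,0,-0.001,0,-0.015,0],[0,0,0,0,0,-0.025,0],[0,0,0,0,0,-0.03,0],[0,0,0,0,0,-0.03,0],[0,0,0,0,0,-0.03,0]],
])

```text
time: 10.87
eef_pos: [0.4839, 0.3242, 0.1618]
tcp_rot: [-0.001, 1.0, -0.002, 0.002]
wrist_force: [-0.0, -0.4, 0.1]
gripper_width: 0.0001
```

step_arm([
  [[0,0,0,0,0,-0.03,0],[0,0,0,0.03,-0.02,0,0],[0,0,0,0.03,-0.02,0,0],[0,0,0,0.03,-0.02,0,0],[0,0,0,0,0,0,0]],
])

```text
time: 11.28
eef_pos: [0.3932, 0.2637, 0.199]
tcp_rot: [-0.001, 1.0, 0.001, 0.005]
wrist_force: [2.1, 0.1, 0.8]
gripper_width: 0.0
```

Run:
```python
from h import *
goal([.48,.327,.2],.2)
for n in('wrist','top','scene'):
    im,d=viewer.read_camera(n);cv2.imwrite(f'pics/{n}6.png',im)
    hsv=cv2.cvtColor(im,cv2.COLOR_BGR2HSV)
    for nm,lo,hi,c in(('orange',(5,130,80),(22,255,255),(.46,.3286)),('blue',(95,110,60),(125,255,255),(.555,-.172))):
        q=cloud(n,cv2.inRange(hsv,lo,hi)>0,d)
        q=q[(q[:,2]>.04)&(q[:,2]<.052)&(np.hypot(q[:,0]-c[0],q[:,1]-c[1])<.07)]
        if len(q): print(n,nm,len(q),cv2.minAreaRect(q[:,:2].astype(np.float32)))
    for t in('loupe','heat_sink','usb_stick','small_jar'):
        r=spotter.pinpoint(n,t)
        if r:print(n,t,r[0]['p'],atz(n,r[0]['uv'],0).round(3))
```

```text
t 11.2833 pos [0.3932 0.2637 0.199 ] F [2.1 0.1 0.8]
rot [ 0.12  0.54 -0.13] shift [-0.0869  0.0632 -0.    ] shift-after-rot [-0.0871  0.063  -0.001 ]
wrist orange 893 ((0.4626605808734894, 0.32893961668014526), (0.010657482780516148, 0.08842448145151138), 0.4977675974369049)
wrist loupe 0.58 [[0.555 0.073 0.   ]]
wrist heat_sink 0.77 [[0.474 0.136 0.   ]]
wrist usb_stick 0.73 [[0.432 0.019 0.   ]]
wrist small_jar 0.91 [[0.557 0.025 0.   ]]
top orange 79 ((0.45953813195228577, 0.3095892369747162), (0.007648284547030926, 0.05224498733878136), 1.592340350151062)
top blue 170 ((0.5556259155273438, -0.17109303176403046), (0.08588320016860962, 0.010719813406467438), 81.13306427001953)
top loupe 0.45 [[0.558 0.076 0.   ]]
top heat_sink 0.72 [[0.471 0.128 0.   ]]
top usb_stick 0.59 [[0.423 0.012 0.   ]]
top small_jar 0.45 [[0.565 0.025 0.   ]]
scene orange 97 ((0.46126630902290344, 0.3237726092338562), (0.012374402955174446, 0.08675731718540192), 0.8929803967475891)
scene blue 156 ((0.5565024018287659, -0.17580896615982056), (0.08868955820798874, 0.013054762035608292), 81.25821685791016)
scene loupe 0.5 [[0.564 0.069 0.   ]]
scene usb_stick 0.52 [[0.428 0.012 0.   ]]
scene small_jar 0.51 [[0.553 0.025 0.   ]]
```

View pics/top6.png

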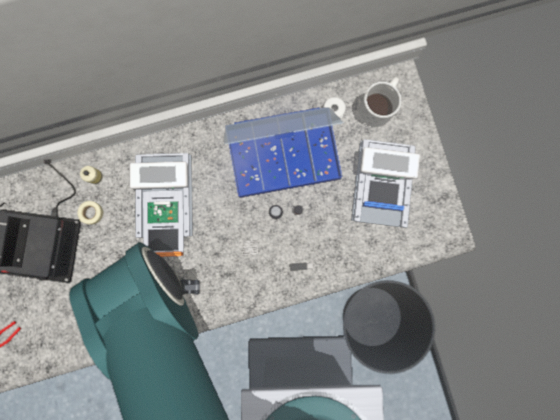

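View pics/scene6.png

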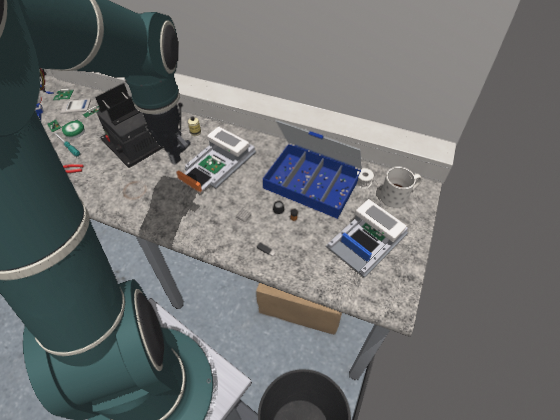

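Both views show the orange tray out, with its lip at (170,254) in the top view, and the blue tray home, with its lip at (383,206). The bystanders have not moved. Handing in.

step_arm([
  [[0,0,0,0,0,0,0],[0,0,0,0,0,0,0],[0,0,0,0,0,0,0]],
])

```text
time: 12.28
eef_pos: [0.3976, 0.2669, 0.1993]
tcp_rot: [-0.001, 1.0, 0.001, 0.007]
wrist_force: [0.9, 0.5, 0.0]
gripper_width: -0.0001
```

```bash
python3 -c "
from h import *
print(arm.finish_job())"
```

```text
the job is handed in; nothing more can be done
None
```

Both trays were moved as asked, blue first, and I handed the job in at about 12.3 s with the arm clear of everything. `finish_job` gives no verdict, so what follows rests on my own checks.

- **Blue tray:** I pushed it home with the shut fingertips on the front of the lip. The motion stopped and the wrist force rose from about 3.5 N to about 22 N against the back stop. The top camera then put the lip at x = 0.556 m, against an expected 0.555 m.
- **Orange tray:** I lowered the shut fingertips into the finger well, hooked them behind the lip and drew the tray out until it stopped, at about 24 N. I then backed off and lifted out, and the wrist force stayed near zero.
- **Orange lip position:** the cameras put the lip at x = 0.460 to 0.463 m, against an expected 0.460 m. They differed by about 3 mm, and the arm partly hid the lip in the top view. The firm stop is the stronger evidence that the tray is fully out.
- **Loose things:** the loupe, jar, memory stick and heat sink came out where they were at the start, to within the network's scatter of about 1 cm. The last scene view gave no reading for the heat sink.
- **Boards:** the fingertips stayed in the well, away from the boards, and I saw no sign of contact.

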